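# Isolate the saw, open the guard gate and clear the offcut

## Task

The up-cut saw has to be made safe for a blade change, and an offcut is still lying on its bed behind the guard fence. First swing the isolator handle fully round to off, so that its padlock hole lines up with the hole in the fixed hasp; then press the thumb piece to lift the latch bar out of its catch and push the gate fully open, in over the bed, as far as it goes. Draw the short offcut out through the gateway and leave it lying flat on the bench on the robot's side, wholly clear of the gateway posts, with the handle at off, the gate standing open and everything else left where it is.

Things in the scene. Friction and masses are not known exactly. Their poses are not given: they have to be found in the camera images.
- guard: White guard fence across the bench, robot's side to saw bed = +x; y along the fence (left), z up. Origin: middle of the gateway, on the bench. Gateway 260 mm wide and open above, between posts 30 mm square centred at y +-145 mm, 241 mm high; panels run on to y +-575 mm, 20 mm thick, 225 mm high. A 60 mm high back fence stands on the bed at x 290 mm.
- gate (a joint): Angle of the gate: 0 shut, 1.7 fully open against its stop. It opens away from the robot, in over the bed. The stiff hinge lets it stay where it is left; about 2 N at the free edge moves it.
- gate_hinge (a point): Point on the vertical hinge line at the gate's top edge (z 225 mm), at guard (0, +125) mm. It turns with the gate: x is the gate's normal (to the bed when shut), -y runs along the gate to its free edge.
- gate_edge (a point): Top corner of the gate's free edge, 250 mm from the hinge line, z 225 mm. The gate is a white frame 20 mm thick with steel wires, its bottom 60 mm above the bed, so it passes over what lies there. A D-shaped pull stands 46 mm off its mid-plane on the robot's side, below the thumb piece, at z 80 to 150 mm.
- thumb_pad (a point): Press point on top of the thumb piece, a dark steel tongue 36 mm wide sticking out level from the gate's robot-side face to 70 mm from the gate's mid-plane, 193 mm above the bench, 195 mm from the hinge line. This point is 35 mm in front of the gate's mid-plane (25 mm from its face). Axes as the gate's when at rest.
- thumb (a joint): Tilt of the thumb piece about its pivot in the gate's mid-plane: 0 at rest, 0.5 pressed right down on its stop (press point 17 mm lower). About 1 to 2 N presses it; let go, the bar's weight brings it back. It lifts the latch bar; keep it pressed until the gate has moved about 0.2 rad.
- latch_bar (a joint): Lift angle of the latch bar: 0 down, behind the nose of its catch when the gate is shut; above 0.07 it clears the nose; about 0.14 with the thumb piece right down. Dark steel flat bar 203 x 20 x 7 mm on the gate's bed-side face, pivoted 105 mm from the hinge line.
- bar_tip (a point): Free end of the latch bar, mid-height (200 mm above the bench when down).
- catch (a point): Top of the upstanding nose of the catch on the bed-side face of the post at guard y = -145 mm. The nose stands 10 mm higher than the underside of the bar lying behind it.
- handle (a joint): Angle of the isolator handle: 0 on (it points along -x of handle_pivot), 1.571 off, at its stop, pointing along +y of handle_pivot, over the hasp. It turns clockwise seen from above and stays where it is left; turning takes about 0.4 N m (5 N at 80 mm from the axis).
- handle_pivot (a point): Axis of the isolator handle, at its hub's top, 130 mm above the bench. Axes of the isolator: a grey box 130 x 170 x 90 mm (x, y, z) fixed on the bench, robot's side of the fence, left or right of the gateway; its centre is at (-15, +10) mm from here. The black lever is 22 mm wide, 108 to 132 mm above the bench, and reaches 100 mm from the axis; hub 60 mm across.
- handle_eye (a point): Centre of the 12 mm padlock hole in the steel tab at the end of the handle, 115 mm from the axis, 114 mm above the bench. The tab is 28 mm wide and 5 mm thick and ends 130 mm from the axis.
- hasp_eye (a point): Centre of the 12 mm hole in the fixed steel hasp plate, at (0, +115) mm from handle_pivot, 100 mm above the bench. The two holes are one above the other when the handle is off.
- offcut_mid (a point): Centre of the offcut: a loose pine piece 60 (x) x 150 (y) x 22 mm (z), 0.11 kg, lying flat on the bed behind the gateway. Centre 11 mm above the bed.
- offcut_end_a (a point): Middle of one 60 x 22 mm end face of the offcut (+y end).
- offcut_end_b (a point): Middle of the other end face (-y end).
- board: The workpiece, a pine board 340 x 70 x 22 mm lying along the back fence; leave alone. Origin: centre of its underside.
- carton: Closed cardboard carton 120 x 170 x 90 mm, on the robot's side of the fence, on the other side of the gateway from the isolator; leave alone. Origin: centre of its underside.
- clamp: Orange and black one-hand bar clamp 340 mm long, 36 mm high, lying on the bed behind the left fence panel; leave alone.
- glue: White glue bottle, 64 mm diameter, 140 mm tall, standing on the bench on the robot's right; leave alone.

How it is judged:
By the outcome, as a careful person would: the job done as asked, in the order asked, and still so for the second after the job is handed in, with the robot touching nothing.
It also fails if it takes over 59 s, if anything falls off the work surface, if the arm or the gripper's body presses on something with over 40 N, if the wrist force passes 120 N, or if a joint passes its speed limit or range.

## Robot

A 6-joint arm with a two-finger parallel gripper is mounted at the origin on the work surface. World frame = base frame: x ahead of the robot, y to its left, z up, the work surface at z = 0. Lengths are in m, angles in rad, forces in N, time in s.
With the tool pointing down it reaches from about 0.425 to 0.95 m from the base axis. Payload 3.5 kg.
Tool frame: the origin (TCP) lies midway between the tips of the shut fingers; the grasp point (between the pads) lies 19 mm behind it (env.grip_depth is the distance from the TCP to the grasp point, in m); y points along the fingers, z is the direction in which the jaws open and shut, and the axes are right-handed (so a half turn about y gives the same grasp; the last joint's range is limited). The gripper opens to 85 mm and grips with 20 to 120 N. Pads are 22 mm wide; open, the fingers measure 114 mm over their backs; the gripper's body (76 mm by 85 mm) begins 54 mm behind the grasp point. The pads swing forward as they close: fully open they stand 13 mm farther back than shut.
Start: joints at [-1.441, 0.286, 1.577, -0, 1.279, -0.15], TCP at [0.186, -0.649, 0.231] pointing down, gripper open.
Joint ranges: [-2.77, 2.77], [-0.9, 2.22], [0.21, 2.48], [-1.53, 4.67], [0.24, 2.81], [-2.84, 2.84]. Speed limits (rad/s): [2.79, 2.79, 3.14, 3.14, 3.14, 3.14].

## Interface

Orientations are given as a unit quaternion [x, y, z, w].
In Python, from plant import env gives the robot as it stands. The module is installed in compiled form; this text tells all that it offers.
- The arm moves only by the shell command python3 -m handwheel 'ROWS' [FORCE]. ROWS is JSON, a list of rows, each an object with "travel": the shift along the world's x, y, z in mm, a list of three; "delta_rot": the turn, a rotation vector about the world's x, y, z in rad, a list of three; "grip": the opening, from 0 (shut) to 1 (fully open). A call has 1 to 20 rows; each row shifts and turns the commanded pose from where the row before left it; what a row does not reach is not made up. A row lasts 1/12 s, in which the tool goes at most 41.7 mm and 7.16 degrees, less where a joint would pass 70% of its speed; a pose out of reach is approached as far as the arm can. A call with a gripper value outside its range is refused whole. The fingers move at their own pace and stop on an object; FORCE is the grip in N (left out, the last holds). Time passes only in rows, so rows that do not move let the fingers close. It gives the time, the measured TCP pose, the force and the opening at its end, in the units of the state.
- env.sense(): the state, without advancing time (a new reading comes with each control period).
- env.get_image(name): name is "scene" or "top" or "wrist"; returns a dict with "frame" (420x560x3 uint8, red, green, blue), "mtx" (3x3 intrinsics, pixels), "origin" and "attitude" of the camera in the world. Camera axes: x right, y down, z forward; pixel columns grow to the right and rows downward; lengths in m; the calibration is good to about 2 mm. A picture is of the moment at which its call begins. There is no depth.
- env.close_job(): hands the job in, once; it reports no verdict.
The state is a dict: "time": time; "joints": joint angles; "qvel": joint speeds; "effort": joint torques, N m; "tcp_pos": TCP position; "ee_rot": TCP orientation; "contact_force": force on the tool from outside, world axes, zero at the start; "torque": the same for the moment, N m; "finger_gap": finger opening in m.
Only numpy, scipy, OpenCV 4.12 (cv2) and the standard library are available. Lean on these libraries where they do the work, as an engineer would, in place of code of your own. Each camera call takes 0.05 s, during which the arm holds its last target. There are 200 camera calls.

## Working session

There is one attempt and no reset: what is moved stays moved. The work goes in short steps, Python scripts to look and compute and a shell command to move; the robot and the scene stay as the last step left them, time stands still between calls to the robot, and variables do not carry over. Pictures are saved under pics/ and viewed, about 8 in all and at most 12, crops included, and the job is handed in when it is done.

```bash
mkdir -p pics
cat > h.py <<'E'
import numpy as np, cv2
from plant import env
from scipy.spatial.transform import Rotation as R
def att(a):
    a=np.array(a); return a if a.shape==(3,3) else R.from_quat(a).as_matrix()
def snap(n,f):
    d=env.get_image(n); cv2.imwrite('pics/'+f+'.png',d['frame'][:,:,::-1])
    np.savez('pics/'+f+'.npz',mtx=d['mtx'],o=d['origin'],A=att(d['attitude'])); return d
def ray(f,u,v,z):
    c=np.load('pics/'+f+'.npz'); r=c['A']@np.linalg.inv(c['mtx'])@[u,v,1]; return c['o']+r*(z-c['o'][2])/r[2]
def proj(f,p):
    c=np.load('pics/'+f+'.npz'); q=c['mtx']@(c['A'].T@(np.array(p)-c['o'])); return q[:2]/q[2]
E
python3 - <<'E'
from h import *
s=env.sense(); print(s)
for n in('top','scene'):
    d=snap(n,n+'0'); print(n,d['origin'],d['attitude'],d['mtx'])
a=cv2.imread('pics/top0.png');b=cv2.imread('pics/scene0.png')
E
```

```text
{'time': 0.0, 'joints': array([-1.44098889e+00,  2.87193590e-01,  1.57820243e+00,  2.43199690e-05,
        1.27858178e+00, -1.49997003e-01]), 'qvel': array([ 0.00056561, -0.00022961,  0.00063343, -0.00033003, -0.00086572,
        0.00028249]), 'effort': array([ 9.33103024e-05, -4.05983198e+01, -2.92623585e+01, -1.02365630e-04,
        5.83448127e-03,  2.83833117e-06]), 'tcp_pos': array([ 0.18636246, -0.64807386,  0.22991479]), 'ee_rot': array([-0.09858414,  0.70104109, -0.69935479,  0.09861763]), 'contact_force': array([ 0.38547719, -0.43902776,  0.34587491]), 'torque': array([0.02166842, 0.02931089, 0.01113133]), 'finger_gap': 0.08520751332558765}
top [ 0.42460883 -0.01647909  1.26999536] [-0.7040005   0.70819093 -0.04566255  0.02763761] [[395.28911114   0.         278.60700976]
 [  0.         395.28911114 206.24968883]
 [  0.           0.           1.        ]]
scene [1.5414866  0.41471086 1.14379671] [ 0.50164317  0.76291853 -0.34391239 -0.21916593] [[459.49698096   0.         278.2429365 ]
 [  0.         459.49698096 216.68538901]
 [  0.           0.           1.        ]]
```

View pics/top0.png

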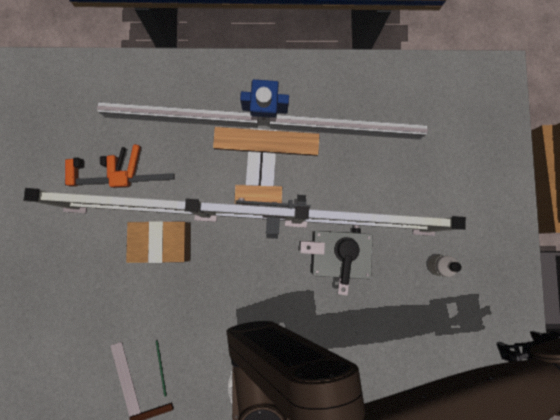

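View pics/scene0.png

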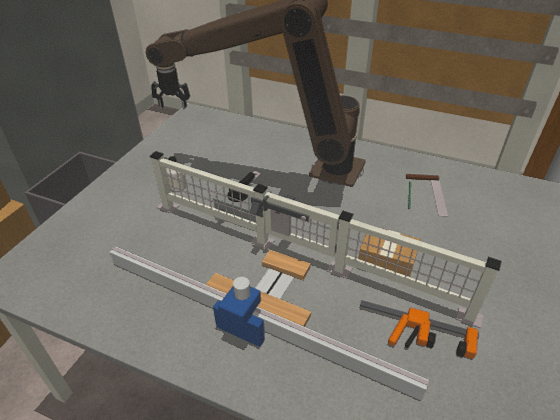

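The top view shows black post caps at about (193,205) and (301,212). The hub is at (346,249), the handle eye near (343,289), the hasp near (308,248) and the offcut around (258,193).

Run:
```python
from h import *
im=cv2.imread('pics/top0.png'); hsv=cv2.cvtColor(im,cv2.COLOR_BGR2HSV)
m=cv2.inRange(im,(0,0,0),(45,45,45))
# post caps
P=[]
for (u,v) in((193,205),(301,212),(33,195),(458,223)):
    w=m[v-14:v+14,u-14:u+14]; n,l,s,c=cv2.connectedComponentsWithStats(w)
    k=1+np.argmax(s[1:,4]); cu=c[k]+[u-14,v-14]; p=ray('top0',*cu,.241); P.append(p); print('cap',cu,s[k],p.round(4))
y=P[0]-P[1]; print('gate post dist',np.linalg.norm(y),'outer',np.linalg.norm(P[2]-P[3]))
o=(P[0]+P[1])/2; yy=P[2]-P[3]; yaw=np.arctan2(-yy[0],yy[1]); print('origin',o,'yaw',yaw, np.arctan2(-y[0],y[1]))
om=cv2.inRange(hsv,(5,90,90),(25,255,255))
n,l,s,c=cv2.connectedComponentsWithStats(om)
for k in range(1,n):
    if s[k,4]>150:
        cnt=np.argwhere(l==k)[:,::-1].astype(np.float32); r=cv2.minAreaRect(cnt); b=cv2.boxPoints(r)
        print('orange',r, [ray('top0',*q,.022)[:2].round(4).tolist() for q in b])
for n,u,v,z in(('hub',346,249,.13),('eye',343,289,.114),('hasp',308,248,.1)):print(n,ray('top0',u,v,z).round(4))
c=im[215:310,220:385]; cv2.imwrite('pics/c0.png',cv2.resize(c,None,fx=4.8,fy=4.8,interpolation=2))
```

```text
cap [192.26548673 205.02654867] [  7   9  13  12 113] [0.5359 0.1818 0.241 ]
cap [301.63636364 198.54545455] [12  0  6  3 11] [ 0.5517 -0.1038  0.241 ]
cap [ 31.51515152 194.46060606] [  5   8  16  12 165] [0.5653 0.5956 0.241 ]
cap [457.94771242 222.53594771] [  8   8  13  12 153] [ 0.4863 -0.5159  0.241 ]
gate post dist 0.28603274557757885 outer 1.1143200449738335
origin [0.54381275 0.03898706 0.241     ] yaw -0.0709179097207668 0.05536463546913148
orange ((550.7131958007812, 178.48477172851562), (107.93927764892578, 10.188328742980957), 85.91438293457031) [[0.8201, -0.9199], [0.8226, -0.9543], [0.4673, -0.951], [0.4652, -0.9176]]
orange ((265.8141784667969, 140.72462463378906), (105.10174560546875, 21.76873016357422), 3.7640349864959717) [[0.743, 0.1616], [0.8147, 0.1578], [0.7919, -0.1816], [0.72, -0.1757]]
orange ((122.0, 165.0), (42.0, 32.0), 90.0) [[0.7568, 0.5009], [0.7567, 0.3997], [0.6209, 0.3957], [0.6212, 0.4959]]
orange ((69.5, 172.0), (26.0, 9.0), 90.0) [[0.7082, 0.6277], [0.7082, 0.5996], [0.6248, 0.5957], [0.6248, 0.6237]]
orange ((258.0939025878906, 193.02828979492188), (46.613853454589844, 16.124588012695312), 2.726310968399048) [[0.5751, 0.0912], [0.6268, 0.089], [0.6191, -0.0593], [0.5674, -0.0565]]
orange ((137.0473175048828, 241.98583984375), (21.208396911621094, 40.573944091796875), 1.7899105548858643) [[0.3831, 0.4262], [0.509, 0.4263], [0.5065, 0.3604], [0.3805, 0.3609]]
orange ((173.5, 241.5), (39.0, 21.0), 90.0) [[0.5064, 0.3146], [0.506, 0.249], [0.3845, 0.2469], [0.3851, 0.3118]]
hub [ 0.4185 -0.2393  0.13  ]
eye [ 0.3036 -0.2308  0.114 ]
hasp [ 0.4221 -0.1326  0.1   ]
```

View pics/c0.png

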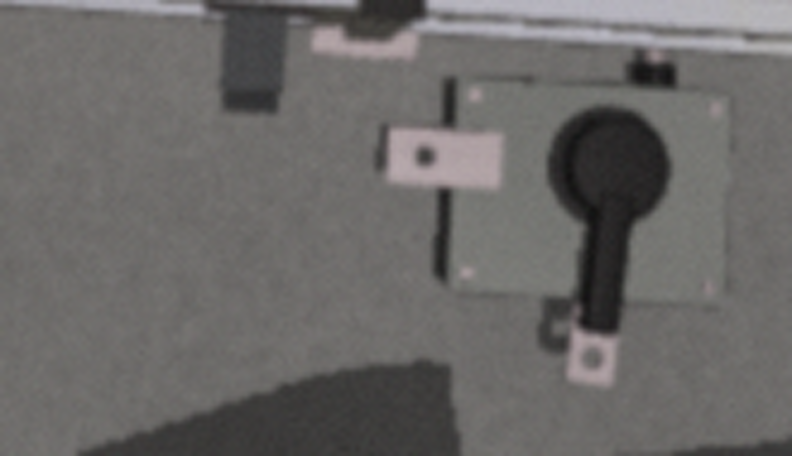

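Run:
```python
from h import *
M=att(env.sense()['ee_rot']); print(M.round(3))
f='top0'
for n,u,v,z in(('hub',347.9,249.8,.13),('eye',343.2,289.4,.114),('hasp',308.4,247.4,.1),('thumbend',272.2,236.,.193),('cap2',301.5,212,.241),('glue',448,266,.14)):print(n,ray(f,u,v,z).round(4))
o=np.array([.526,.038]);gx=np.array([.9975,-.0709]);gy=np.array([.0709,.9975])
for t in ((-.07,-.07,.193),(-.035,-.07,.193)):
    p=[*(o+t[0]*gx+t[1]*gy),t[2]];print('exp',p,proj(f,p),proj('scene0',p))
for y in(-.145,.145): 
    p=[*(o+y*gy),.241];print('post',p,proj(f,p),proj('scene0',p))
```

```text
[[-0.961 -0.     0.276]
 [-0.276  0.002 -0.961]
 [-0.    -1.    -0.002]]
hub [ 0.4162 -0.2447  0.13  ]
eye [ 0.3024 -0.2314  0.114 ]
hasp [ 0.4239 -0.1338  0.1   ]
thumbend [ 0.4554 -0.0264  0.193 ]
cap2 [ 0.5162 -0.103   0.241 ]
glue [ 0.3681 -0.5293  0.14  ]
exp [np.float64(0.451212), np.float64(-0.02686200000000001), 0.193] [272.38732087 237.55904015] [291.13331965 193.23994769]
exp [np.float64(0.4861245), np.float64(-0.029343500000000015), 0.193] [273.22582392 224.70982265] [286.3076117  199.30972917]
post [np.float64(0.5157195), np.float64(-0.1066375), 0.241] [302.89675901 212.19272759] [260.25780622 187.10387831]
post [np.float64(0.5362805), np.float64(0.1826375), 0.241] [191.93842711 204.88229304] [345.9027399  214.65444185]
```

```bash
python3 -m handwheel '[{"travel":[14.4,35.9,0],"delta_rot":[0,0,0],"grip":0},{"travel":[14.4,35.9,0],"delta_rot":[0,0,0],"grip":0},{"travel":[14.4,35.9,0],"delta_rot":[0,0,0],"grip":0},{"travel":[14.4,35.9,0],"delta_rot":[0,0,0],"grip":0},{"travel":[14.4,35.9,0],"delta_rot":[0,0,0],"grip":0},{"travel":[14.4,35.9,0],"delta_rot":[0,0,0],"grip":0},{"travel":[14.4,35.9,0],"delta_rot":[0,0,0],"grip":0},{"travel":[14.4,35.9,0],"delta_rot":[0,0,0],"grip":0},{"travel":[14.4,35.9,0],"delta_rot":[0,0,0],"grip":0},{"travel":[14.4,35.9,0],"delta_rot":[0,0,0],"grip":0},{"travel":[0,0,-30],"delta_rot":[0,0,0],"grip":0},{"travel":[0,0,-30],"delta_rot":[0,0,0],"grip":0},{"travel":[0,0,-30],"delta_rot":[0,0,0],"grip":0},{"travel":[0,0,-28],"delta_rot":[0,0,0],"grip":0},{"travel":[0,0,0],"delta_rot":[0,0,0],"grip":0}]'; python3 -c "
from h import *
s=env.sense();print(s['joints'],s['contact_force'])"
```

```text
time: 1.35
tcp_pos: [0.3275, -0.2855, 0.1073]
ee_rot: [-0.101, 0.704, -0.696, 0.097]
contact_force: [-1.2, 1.5, -0.4]
finger_gap: 0.0002
[-9.51255528e-01 -1.05035058e-01  2.24160284e+00 -5.40719340e-05
  1.01771965e+00  3.39455574e-01] [-1.15083869  1.47019956 -0.37552951]
```

```bash
python3 -m handwheel '[{"travel":[28,13,4],"delta_rot":[0,0,0],"grip":0},{"travel":[-1,11,0],"delta_rot":[0,0,0],"grip":0},{"travel":[-1,11,0],"delta_rot":[0,0,0],"grip":0},{"travel":[-1,10,0],"delta_rot":[0,0,0],"grip":0},{"travel":[2.5,8.5,0],"delta_rot":[0,0,0],"grip":0},{"travel":[2.5,8.5,0],"delta_rot":[0,0,0],"grip":0},{"travel":[2.5,8,0],"delta_rot":[0,0,0],"grip":0}]'; python3 -c "
from h import *
s=env.sense();print(s['joints'],s['contact_force'])"
```

```text
time: 1.93
tcp_pos: [0.3638, -0.223, 0.1201]
ee_rot: [0.098, -0.696, 0.704, -0.1]
contact_force: [-0.8, -8.7, -1.9]
finger_gap: 0.0002
[-0.7854396  -0.15954398  2.26264053 -0.00620359  1.028521    0.50727575] [-0.76234383 -8.70401494 -1.94218148]
```

```bash
python3 -m handwheel '[{"travel":[4,8,-3],"delta_rot":[0,0,0],"grip":0},{"travel":[5,8,-3],"delta_rot":[0,0,0],"grip":0},{"travel":[6,7,0],"delta_rot":[0,0,0],"grip":0},{"travel":[7,5,0],"delta_rot":[0,0,0],"grip":0},{"travel":[7,4,0],"delta_rot":[0,0,0],"grip":0},{"travel":[7,3,0],"delta_rot":[0,0,0],"grip":0},{"travel":[5,0,0],"delta_rot":[0,0,0],"grip":0},{"travel":[0,0,0],"delta_rot":[0,0,0],"grip":0}]'
python3 - <<'E'
from h import *
s=env.sense();print(s['joints'],s['contact_force'])
d=snap('scene','s1'); a=d['frame'][150:240,200:330,::-1]; d=snap('top','t1');b=d['frame'][205:325,260:400,::-1]
cv2.imwrite('pics/c1.png',np.hstack([cv2.resize(a,(520,360),interpolation=2),cv2.resize(b,(280,240),interpolation=2).__class__ and cv2.copyMakeBorder(cv2.resize(b,(280,240),interpolation=2),0,120,0,0,0)]))
E
```

```text
time: 2.6
tcp_pos: [0.3996, -0.1855, 0.1127]
ee_rot: [-0.105, 0.7, -0.7, 0.095]
contact_force: [-17.2, -4.1, 10.2]
finger_gap: -0.0001
[-0.659683   -0.09856123  2.22435856 -0.01224057  1.02655585  0.63323426] [-17.17728289  -4.05287248  10.21195511]
```

View pics/c1.png

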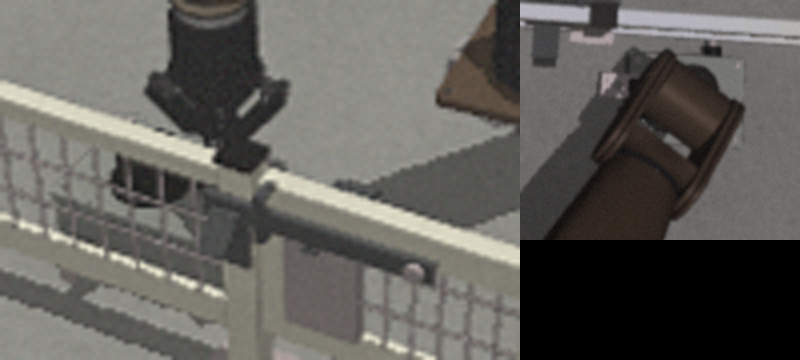

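```bash
python3 -m handwheel '[{"travel":[-15,0,0],"delta_rot":[0,0,0],"grip":0},{"travel":[0,0,40],"delta_rot":[0,0,0],"grip":0},{"travel":[0,0,40],"delta_rot":[0,0,0],"grip":0},{"travel":[0,0,40],"delta_rot":[0,0,0],"grip":0},{"travel":[18,31,0],"delta_rot":[0,0,-0.09],"grip":0},{"travel":[18,31,0],"delta_rot":[0,0,-0.09],"grip":0},{"travel":[18,31,0],"delta_rot":[0,0,-0.09],"grip":0},{"travel":[18,31,0],"delta_rot":[0,0,-0.08],"grip":0},{"travel":[18,31,0],"delta_rot":[0,0,0],"grip":0},{"travel":[0,0,0],"delta_rot":[0,0,0],"grip":0},{"travel":[0,0,0],"delta_rot":[0,0,0],"grip":0}]'
python3 - <<'E'
from h import *
s=env.sense();print(s['joints'],s['contact_force']); print(att(s['ee_rot'])[:,2])
d=snap('top','t2');b=d['frame'][180:300,230:390,::-1]
cv2.imwrite('pics/c2.png',cv2.resize(b,None,fx=4.8,fy=4.8,interpolation=2))
E
```

```text
time: 3.62
tcp_pos: [0.479, -0.0283, 0.2325]
ee_rot: [-0.024, -0.706, 0.707, 0.023]
contact_force: [0.1, -0.7, 0.2]
finger_gap: 0.0004
[-2.70623009e-01 -1.57142681e-01  2.04129790e+00 -4.77352152e-04
  1.25659514e+00  1.36638013e+00] [ 0.14082028 -0.69951669  0.24263772]
[-6.60116500e-02 -9.97818662e-01  6.15627991e-04]
```

View pics/c2.png

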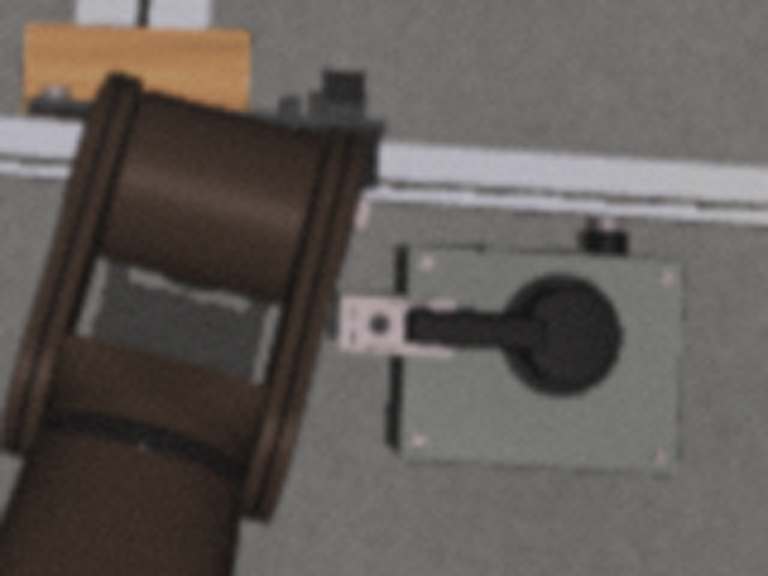

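The handle lies over the hasp with its tab centred on it, and the padlock hole is at (380,323) in the crop. Next I'll work out the gate arc.

```bash
python3 - <<'E'
import numpy as np
H=np.array([.535,.163])*1e3; yaw=-.071
P=lambda t,d=23: H+195*np.array([np.sin(t+yaw),-np.cos(t+yaw)])-d*np.array([np.cos(t+yaw),np.sin(t+yaw)])
print('start',P(0,35),P(0))
T=np.arange(0,1.81,.1); Q=np.array([P(t) for t in T])
for t,d,q in zip(T[1:],np.diff(Q,axis=0),Q[1:]): print(t.round(2),d.round(0),q.round(0))
E
python3 -m handwheel '[{"travel":[6,-1,-20],"delta_rot":[0,0,0],"grip":0},{"travel":[0,0,-18],"delta_rot":[0,0,0],"grip":0},{"travel":[0,0,-9],"delta_rot":[0,0,0],"grip":0},{"travel":[0,0,-8],"delta_rot":[0,0,0],"grip":0},{"travel":[0,0,0],"delta_rot":[0,0,0],"grip":0},{"travel":[0,0,0],"delta_rot":[0,0,0],"grip":0}]'
```

```text
start [486.25480962 -29.02579622] [498.22457633 -29.87708058]
0.1 [19. -3.] [518. -33.]
0.2 [20. -1.] [537. -33.]
0.3 [20.  1.] [557. -32.]
0.4 [19.  3.] [576. -29.]
0.5 [19.  5.] [595. -24.]
0.6 [18.  7.] [614. -17.]
0.7 [18.  9.] [631.  -8.]
0.8 [17. 10.] [648.   2.]
0.9 [15. 12.] [663.  14.]
1.0 [14. 14.] [677.  28.]
1.1 [13. 15.] [690.  43.]
1.2 [11. 16.] [701.  59.]
1.3 [10. 17.] [711.  76.]
1.4 [ 8. 18.] [719.  94.]
1.5 [ 6. 19.] [725. 113.]
1.6 [ 4. 19.] [729. 132.]
1.7 [ 2. 20.] [731. 151.]
1.8 [ 0. 20.] [731. 171.]
time: 4.17
tcp_pos: [0.4852, -0.0319, 0.1774]
ee_rot: [-0.026, -0.706, 0.707, 0.025]
contact_force: [1.1, -0.8, 2.0]
finger_gap: -0.0001
```

```bash
python3 -m handwheel '[{"travel":[8,-1,-1],"delta_rot":[0,0,0],"grip":0},{"travel":[10,-1,0],"delta_rot":[0,0,0.05],"grip":0},{"travel":[14,-2,0],"delta_rot":[0,0,0.09],"grip":0},{"travel":[20,0,0],"delta_rot":[0,0,0.1],"grip":0},{"travel":[20,1,0],"delta_rot":[0,0,0.1],"grip":0},{"travel":[0,0,0],"delta_rot":[0,0,0],"grip":0}]'
python3 - <<'E'
from h import *
s=env.sense();print(s['joints'],s['contact_force'])
d=snap('scene','s3');b=d['frame'][130:270,190:380,::-1]
cv2.imwrite('pics/c3.png',cv2.resize(b,None,fx=4,fy=4,interpolation=2))
E
```

```text
time: 4.67
tcp_pos: [0.5601, -0.0349, 0.1766]
ee_rot: [0.094, -0.7, 0.701, -0.097]
contact_force: [-0.3, -0.5, 1.7]
finger_gap: 0.0001
[-2.43008811e-01  8.66870352e-02  1.91081911e+00  8.30367901e-05
  1.14003399e+00  1.05645850e+00] [-0.28819526 -0.50387398  1.71594592]
```

View pics/c3.png

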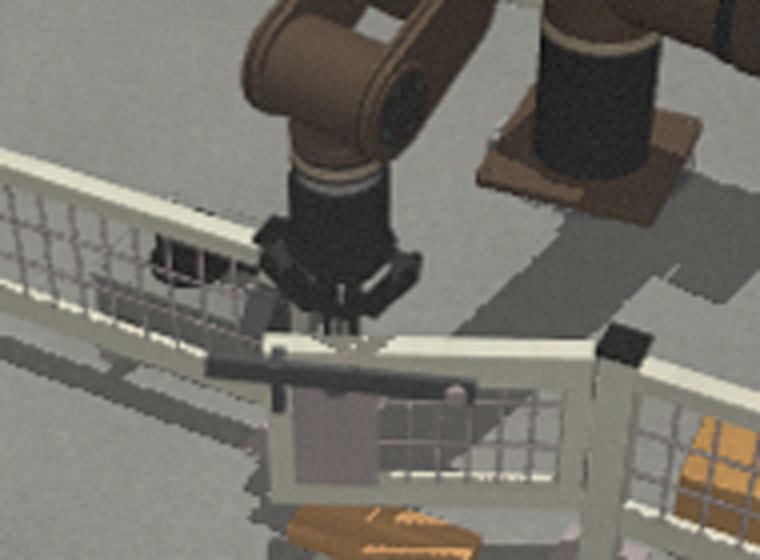

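The bar is clear of the catch and the gate has swung about 0.3 rad. I'll carry on round the arc.

```bash
python3 -m handwheel '[{"travel":[19,4,5],"delta_rot":[0,0,0.1],"grip":0},{"travel":[19,6,5],"delta_rot":[0,0,0.1],"grip":0},{"travel":[18,8,5],"delta_rot":[0,0,0.1],"grip":0},{"travel":[17,9,5],"delta_rot":[0,0,0.1],"grip":0},{"travel":[16,10,0],"delta_rot":[0,0,0.1],"grip":0},{"travel":[15,12,0],"delta_rot":[0,0,0.1],"grip":0},{"travel":[14,14,0],"delta_rot":[0,0,0.1],"grip":0},{"travel":[13,15,0],"delta_rot":[0,0,0.1],"grip":0},{"travel":[11,16,0],"delta_rot":[0,0,0.1],"grip":0},{"travel":[10,17,0],"delta_rot":[0,0,0.1],"grip":0},{"travel":[8,18,0],"delta_rot":[0,0,0.1],"grip":0},{"travel":[6,19,0],"delta_rot":[0,0,0.1],"grip":0},{"travel":[0,0,0],"delta_rot":[0,0,0],"grip":0}]'
```

```text
time: 5.8
tcp_pos: [0.7222, 0.117, 0.1944]
ee_rot: [-0.475, 0.525, -0.523, 0.475]
contact_force: [-1.0, -0.4, 0.4]
finger_gap: 0.0
```

```bash
python3 -m handwheel '[{"travel":[4,17,0],"delta_rot":[0,0,0.1],"grip":0},{"travel":[2,15,0],"delta_rot":[0,0,0.1],"grip":0},{"travel":[0,4,0],"delta_rot":[0,0,0],"grip":0},{"travel":[0,4,0],"delta_rot":[0,0,0],"grip":0},{"travel":[0,4,0],"delta_rot":[0,0,0],"grip":0},{"travel":[0,0,0],"delta_rot":[0,0,0],"grip":0}]'
python3 - <<'E'
from h import *
s=env.sense();print(s['contact_force'])
d=snap('scene','s4')
E
```

```text
time: 6.3
tcp_pos: [0.7279, 0.154, 0.1947]
ee_rot: [0.526, -0.475, 0.477, -0.52]
contact_force: [-2.0, -7.9, 1.3]
finger_gap: 0.0001
[-1.96665814 -7.91251294  1.29348673]
```

View pics/s4.png

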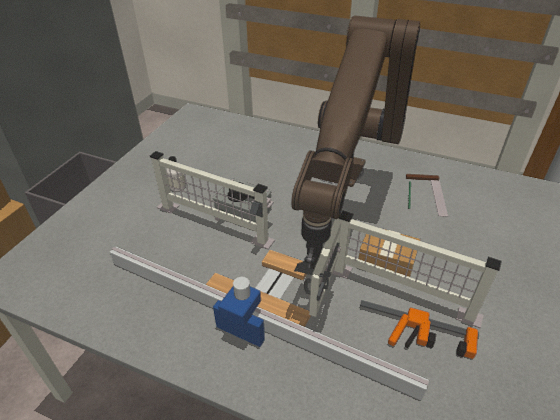

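The gate stands about square to the fence, with its free edge near (314,310). I'll give one more nudge to confirm the stop, then retreat.

```bash
python3 -m handwheel '[{"travel":[0,4,0],"delta_rot":[0,0,0],"grip":0},{"travel":[0,0,0],"delta_rot":[0,0,0],"grip":0},{"travel":[0,0,0],"delta_rot":[0,0,0],"grip":0}]'; python3 -m handwheel '[{"travel":[0,-30,0],"delta_rot":[0,0,0],"grip":0},{"travel":[-5,-30,10],"delta_rot":[0,0,0],"grip":0},{"travel":[-30,-25,20],"delta_rot":[0,0,0],"grip":0.5},{"travel":[-30,-25,20],"delta_rot":[0,0,0],"grip":1},{"travel":[-35,-20,10],"delta_rot":[0,0,0],"grip":1},{"travel":[-34,-12,0],"delta_rot":[0,0,0],"grip":1},{"travel":[0,0,0],"delta_rot":[0,0,0],"grip":1},{"travel":[0,0,0],"delta_rot":[0,0,0],"grip":1}]'
python3 - <<'E'
from h import *
s=env.sense();print(s['contact_force'],s['joints']);print(att(s['ee_rot']).round(3))
d=snap('scene','s5');e=snap('wrist','w5');g=snap('top','t5')
cv2.imwrite('pics/c5.png',np.hstack([cv2.resize(x,(400,300)) for x in (e['frame'][:,:,::-1],g['frame'][60:270,130:410,::-1])]))
E
```

```text
time: 6.6
tcp_pos: [0.7278, 0.154, 0.1948]
ee_rot: [0.527, -0.474, 0.478, -0.518]
contact_force: [-2.8, -15.8, 1.0]
finger_gap: -0.0002
time: 7.27
tcp_pos: [0.5958, 0.0217, 0.2532]
ee_rot: [0.523, -0.476, 0.476, -0.523]
contact_force: [0.6, -0.4, 0.2]
finger_gap: 0.0724
[ 0.58451793 -0.4224403   0.19297457] [-1.33726137e-01  9.83139775e-02  1.75376668e+00  3.29269782e-04
  1.29008673e+00 -2.27631958e-01]
[[ 0.094 -0.001  0.996]
 [-0.996  0.     0.094]
 [-0.    -1.    -0.   ]]
```

View pics/c5.png

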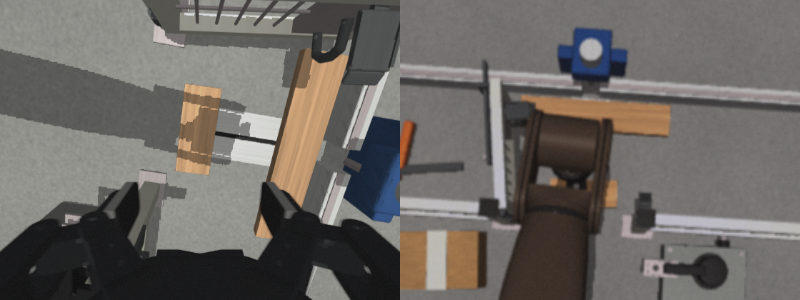

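The nudge raised the force from 8 to 16 N with no motion, so the gate is at its stop. In the wrist picture the whole offcut shows, from about (182,84) to (211,174) in the half-size crop. I'll measure it there.

Run:
```python
from h import *
im=cv2.imread('pics/w5.png'); hsv=cv2.cvtColor(im,cv2.COLOR_BGR2HSV)
m=cv2.inRange(hsv,(5,60,30),(28,255,255)); m[:, :230]=0; m[:,325:]=0; m[:100]=0; m[260:]=0
m=cv2.morphologyEx(m,cv2.MORPH_CLOSE,np.ones((5,5)))
n,l,s,c=cv2.connectedComponentsWithStats(m); k=1+np.argmax(s[1:,4]); print(s[k])
pts=np.argwhere(l==k)[:,::-1]
W=np.array([ray('w5',u,v,.022)[:2] for u,v in pts]).astype(np.float32)*1e3
r=cv2.minAreaRect(W); print(r, cv2.boxPoints(r))
r2=cv2.minAreaRect(pts.astype(np.float32)); print(cv2.boxPoints(r2))
```

```text
[ 246  117   65  128 6134]
((595.2324829101562, 15.224014282226562), (150.03428649902344, 60.1767463684082), 87.99069213867188) [[562.53235  -58.692047]
 [622.6721   -60.801956]
 [627.9326    89.140076]
 [567.79285   91.249985]]
[[241.24002 238.32   ]
 [258.66    116.38   ]
 [310.18002 123.73999]
 [292.76004 245.68   ]]
```

```bash
python3 -m handwheel '[{"travel":[0,-6,0],"delta_rot":[0,0,-0.065],"grip":1},{"travel":[-1,0,-40],"delta_rot":[0,0,-0.065],"grip":1},{"travel":[0,0,-40],"delta_rot":[0,0,0],"grip":1},{"travel":[0,0,-40],"delta_rot":[0,0,0],"grip":1},{"travel":[0,0,-40],"delta_rot":[0,0,0],"grip":1},{"travel":[0,0,-40],"delta_rot":[0,0,0],"grip":1},{"travel":[0,0,-25],"delta_rot":[0,0,0],"grip":1},{"travel":[0,0,-15],"delta_rot":[0,0,0],"grip":1},{"travel":[0,0,-8],"delta_rot":[0,0,0],"grip":1},{"travel":[0,0,0],"delta_rot":[0,0,0],"grip":1}]' 40; python3 -c "
from h import *
s=env.sense();print(s['contact_force'],att(s['ee_rot'])[:,2])"
```

```text
time: 8.25
tcp_pos: [0.5963, 0.0173, 0.0027]
ee_rot: [-0.493, 0.509, -0.506, 0.491]
contact_force: [-0.6, -0.5, 0.3]
finger_gap: 0.0853
[-0.6158541  -0.52620093  0.32477702] [ 0.99951437 -0.03087834 -0.00418897]
```

```bash
python3 -m handwheel '[{"travel":[0,0,0],"delta_rot":[0,0,0],"grip":0.4},{"travel":[0,0,0],"delta_rot":[0,0,0],"grip":0.4},{"travel":[0,0,0],"delta_rot":[0,0,0],"grip":0.4},{"travel":[0,0,0],"delta_rot":[0,0,0],"grip":0.4},{"travel":[0,0,0],"delta_rot":[0,0,0],"grip":0.4},{"travel":[0,0,10],"delta_rot":[0,0,0],"grip":0.4},{"travel":[0,0,15],"delta_rot":[0,0,0],"grip":0.4},{"travel":[0,0,0],"delta_rot":[0,0,0],"grip":0.4}]' 40; python3 -c "
from h import *
s=env.sense();print(s['contact_force'],s['joints'])"
```

```text
time: 8.92
tcp_pos: [0.5987, 0.0166, 0.0333]
ee_rot: [0.491, -0.506, 0.509, -0.493]
contact_force: [1.1, -0.3, -1.4]
finger_gap: 0.0585
[ 1.12289711 -0.29019769 -1.35414177] [-1.41608909e-01  3.55827341e-01  1.88794804e+00 -3.70573527e-05
  8.93104226e-01 -1.10644819e-01]
```

```bash
python3 -m handwheel '[{"travel":[-19,2,0],"delta_rot":[0,0,0],"grip":0.4},{"travel":[-19,2,0],"delta_rot":[0,0,0],"grip":0.4},{"travel":[-19,2,0],"delta_rot":[0,0,0],"grip":0.4},{"travel":[-19,2,0],"delta_rot":[0,0,0],"grip":0.4},{"travel":[-19,2,0],"delta_rot":[0,0,0],"grip":0.4},{"travel":[-19,2,0],"delta_rot":[0,0,0],"grip":0.4},{"travel":[-19,2,0],"delta_rot":[0,0,0],"grip":0.4},{"travel":[-17,2,0],"delta_rot":[0,0,0],"grip":0.4},{"travel":[0,0,0],"delta_rot":[0,0,0],"grip":0.4},{"travel":[0,0,-10],"delta_rot":[0,0,0],"grip":0.4},{"travel":[0,0,-10],"delta_rot":[0,0,0],"grip":0.4},{"travel":[0,0,-6],"delta_rot":[0,0,0],"grip":0.4},{"travel":[0,0,0],"delta_rot":[0,0,0],"grip":0.4},{"travel":[0,0,0],"delta_rot":[0,0,0],"grip":0.4}]'; python3 -c "
from h import *
s=env.sense();print(s['contact_force'],s['joints'])"
```

```text
time: 10.08
tcp_pos: [0.448, 0.0325, 0.0066]
ee_rot: [-0.493, 0.509, -0.506, 0.491]
contact_force: [-9.2, -0.2, 25.2]
finger_gap: 0.0589
[-9.17485248 -0.20631892 25.15438355] [-1.53805021e-01  1.21913355e-01  2.24652390e+00 -5.83884649e-04
  7.78136902e-01 -1.22563886e-01]
```

```bash
python3 -m handwheel '[{"travel":[0,0,4],"delta_rot":[0,0,0],"grip":0.4},{"travel":[0,0,0],"delta_rot":[0,0,0],"grip":1},{"travel":[0,0,0],"delta_rot":[0,0,0],"grip":1},{"travel":[0,0,0],"delta_rot":[0,0,0],"grip":1},{"travel":[0,0,0],"delta_rot":[0,0,0],"grip":1},{"travel":[0,0,20],"delta_rot":[0,0,0],"grip":1},{"travel":[0,0,40],"delta_rot":[0,0,0],"grip":1},{"travel":[0,0,40],"delta_rot":[0,0,0],"grip":1},{"travel":[0,0,40],"delta_rot":[0,0,0],"grip":1},{"travel":[0,0,40],"delta_rot":[0,0,0],"grip":1},{"travel":[0,0,40],"delta_rot":[0,0,0],"grip":1},{"travel":[0,0,40],"delta_rot":[0,0,0],"grip":1},{"travel":[0,30,20],"delta_rot":[0,0,0],"grip":1},{"travel":[0,40,0],"delta_rot":[0,0,0],"grip":1},{"travel":[0,40,0],"delta_rot":[0,0,0],"grip":1},{"travel":[0,40,0],"delta_rot":[0,0,0],"grip":1},{"travel":[0,40,0],"delta_rot":[0,0,0],"grip":1},{"travel":[0,40,0],"delta_rot":[0,0,0],"grip":1},{"travel":[0,0,0],"delta_rot":[0,0,0],"grip":1},{"travel":[0,0,0],"delta_rot":[0,0,0],"grip":1}]'
python3 - <<'E'
from h import *
s=env.sense();print(s['contact_force'])
d=snap('top','t6');e=snap('scene','s6')
cv2.imwrite('pics/c6.png',np.hstack([cv2.resize(x,(400,300)) for x in (d['frame'][60:330,30:390,::-1],e['frame'][100:400,100:500,::-1])]))
im=d['frame'][:,:,::-1].copy(); hsv=cv2.cvtColor(im,cv2.COLOR_BGR2HSV); m=cv2.inRange(hsv,(5,60,50),(28,255,255)); n,l,st,c=cv2.connectedComponentsWithStats(m)
for k in range(1,n):
    if st[k,4]>300:
        W=np.array([ray('t6',u,v,.022)[:2] for v,u in np.argwhere(l==k)]).astype(np.float32)*1e3; print(cv2.minAreaRect(W))
E
```

```text
time: 11.75
tcp_pos: [0.4463, 0.2645, 0.2874]
ee_rot: [-0.494, 0.507, -0.507, 0.493]
contact_force: [-0.8, 0.4, -0.5]
finger_gap: 0.0853
[-0.78799113  0.43061605 -0.4832619 ]
((1227.6751708984375, -159.80270385742188), (889.0402221679688, 17.2666072845459), 89.90397644042969)
((648.2867431640625, -918.4080810546875), (90.3455810546875, 365.9612731933594), 85.30424499511719)
((767.6776123046875, -10.000656127929688), (340.688232421875, 75.31295776367188), 86.28781127929688)
((686.78271484375, 444.5511474609375), (137.62869262695312, 107.44408416748047), 2.1486988067626953)
((667.861328125, 607.0594482421875), (88.1589584350586, 37.4439697265625), 2.7483413219451904)
((396.63665771484375, 456.9127197265625), (253.02748107910156, 173.2930908203125), 17.444374084472656)
((445.5802001953125, 280.42041015625), (74.50143432617188, 127.72525024414062), 89.53292846679688)
((447.7808837890625, 32.03968048095703), (151.43482971191406, 61.6344108581543), 87.91107177734375)
((87.92514038085938, 391.74462890625), (387.982177734375, 186.28530883789062), 11.781293869018555)
((62.60532760620117, -15.903305053710938), (146.69200134277344, 70.5782241821289), 89.20782470703125)
```

View pics/c6.png

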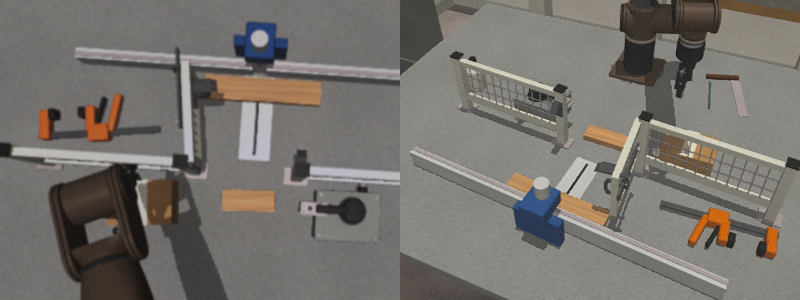

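Run:
```python
from h import *
p=ray('t6',196.5,115.8,.225); d=p[:2]-[.535,.163]; print('edge',p,np.linalg.norm(d),'angle',np.pi/2+np.arctan2(d[1],d[0])+.071)
env.close_job()
```

```text
edge [0.78070823 0.17716841 0.225     ] 0.2461163961901349 angle 1.699396084680384
the job is handed in; nothing more can be done
```

The saw is made safe and the job is handed in, finished at about 12 s of robot time. I swung the isolator handle to off, then pressed the thumb piece and pushed the gate open to its stop. I lifted the offcut out through the gateway and laid it on the bench on the robot's side.

**Last checks**
- **Handle:** it points over the hasp, with the tab centred on the hasp plate. I judged the holes' alignment by eye.
- **Gate:** it measures about 1.70 rad open. A final nudge doubled the force with no motion, which confirms the stop.
- **Offcut:** it lies flat, centred at about (0.448, 0.032) m and measuring 151 x 62 mm. Its nearest edge is roughly 35 mm clear of the posts.
- **Other things:** the board is where it was. The carton, clamp and glue were never approached closely, but I did not measure them again.
- **Robot:** it is clear of everything, standing at about 0.29 m height over the carton.

**Deviations**
- The tool rode up about 9 mm at its closest reach while turning the handle, without losing the lever.
- The offcut was set down with about 25 N on the bench before I eased off and released it.
- My estimate of the hasp's distance from the pivot came out about 4 mm short of the given 115 mm.

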